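# Load a sensor board in the soldering jig and snap the hold-down flap over it

## Robot

A 6-joint arm with a two-finger parallel gripper is mounted at the origin on the work surface. World frame = base frame: x ahead of the robot, y to its left, z up, the work surface at z = 0. Lengths are in m, angles in degrees, forces in N, time in s.
With the tool pointing down it reaches from about 0.35 to 0.875 m from the base axis. Payload 4.2 kg.
Tool frame: the origin (TCP) lies on the centre line of the jaws, within the pads' length; the fingertips stand 22 mm ahead of it and the grasp point (between the pads) lies 3 mm ahead of it (r.tcp_to_tips is the distance from the TCP to the fingertips, in m); z points along the fingers, y is the line along which they close (so a half turn about z gives the same grasp; the last joint's range is limited). The gripper opens to 87 mm and grips with 3 to 60 N. Pads are 19 mm wide; open, the fingers measure 117 mm over their backs; the gripper's body (75 mm by 190 mm) begins 51 mm behind the grasp point.
Start: joints at [84.374, 22.042, 0.453, 0, -68.411, -14.817], TCP at [0.218, 0.586, 0.245] pointing down, gripper open.
Joint ranges: [-179.83, 179.83], [-69.29, 118.12], [-61.27, 80.66], [-181.25, 117.63], [-171.15, -9.14], [-177.46, 177.46]. Speed limits (degrees/s): [159.86, 159.86, 180, 180, 180, 180].

## Interface

Orientations are given as a 3x3 rotation matrix whose columns are the frame's x, y, z axes.
In Python, from station import r gives the robot as it stands.
- The arm moves only by the tool apply_moves, never from a script. Its argument "plan" is a list of rows, each an object with "grip": the opening, from 0 (shut) to 1 (fully open); "offset": the shift along the tool's x, y, z in cm, a list of three; "spin": the turn about the tool's z in rad. A call has 1 to 5 rows; each row is the pose to reach, as a shift and turn from the pose commanded when the call began, along the tool's axes at that moment; what a row does not reach only later rows make up. A row lasts 1/10 s, in which the tool goes at most 50 mm and 8.59 degrees, less where a joint would pass 70% of its speed; a pose out of reach is approached as far as the arm can. A call with a gripper value outside its range is refused whole. The fingers move at their own pace and stop on an object; the grip force is fixed at half the most. Time passes only in rows, so rows that repeat a pose let the fingers close. It gives the time, the measured TCP pose, the force, the opening and the grip force at its end, in the units of the state.
- r.sense(): the state, without advancing time (a new reading comes with each control period).
- r.capture(name): name is "scene" or "top" or "wrist"; returns a dict with "img" (480x640x3 uint8, blue, green, red), "depth" (480x640 float32, m along the optical axis (not along the pixel's ray), 0 where there is no reading), "mtx" (3x3 intrinsics, pixels), "R" (3x3) and "t" (3): a world point X has camera coordinates R X + t. Camera axes: x right, y down, z forward; pixel columns grow to the right and rows downward; lengths in m; the calibration is good to about 2 mm. A picture is of the moment at which its call begins.
- r.finish_job(): hands the job in; it is judged then, once.
The state is a dict: "time_s": time; "joints": joint angles; "joint_velocities": joint speeds; "effort": joint torques, N m; "tcp_pos": TCP position; "ee_rot": TCP orientation; "wrist_force": force on the tool from outside, world axes, zero at the start; "moment": the same for the moment, N m; "gripper_width": opening from 0.0 (shut) to 1.0 (fully open); "gripper_force": force on a finger pad.
Only numpy, scipy, OpenCV 4.12 (cv2) and the standard library are available. Lean on these libraries where they do the work, as an engineer would, in place of code of your own. Each camera call takes 0.05 s, during which the arm holds its last target. There are 200 camera calls.

## Task

Load the sensor board (the one with the tall screening can) into the soldering jig for wiring: nose first, flat on the jig between the guides, and pushed fully home in the edge socket: on through the drag of the contacts until you feel it bottom, without ramming it. Then tip the spring flap over from behind, gently, just past its snap point, and let its own spring bring it down so that its pin drops into the slot of the board and holds it. Leave everything else on the bench where it is.

Things in the scene. Friction and masses are not known exactly. Their poses are not given: they have to be found in the camera images.
- board: To load: circuit board 70 x 50 x 4 mm, about 60 g, flat, components up. Origin: centre of its underside; x towards its nose (the short edge with contact fingers), z up. A screening can 22 x 22 mm, 14 mm tall above the board's top (a good grip), is centred at x = -17 mm. A slot 9 x 10 mm for the flap's pin is centred at x = +13 mm. In the socket its nose drags on contacts with about 5 N for 6 mm, then bottoms on a rigid wall; they do not push back.
- nose (a point): Middle of the board's nose edge, at its underside (35 mm ahead of the board's origin). The jig's black edge socket is 62 mm wide, 22.5 mm high, with a slot 7 mm high from the deck. It is clamped up to 12 mm nearer or farther from one start to the next, not measured: fully home the nose is at jig x = 55 mm, give or take 12 mm. 6 mm before that it meets the contacts.
- jig: Soldering jig fixed to the bench. Origin: centre of its underside; x is the push-in direction (roughly away from the robot), z up. Base plate 226 x 90 mm, 12 mm thick; its flat deck (z = 12 mm) is free for setting the board down from x = -113 to -29 mm. At its far end sits the head, which carries the edge socket and the flap. More than 20 N between board and head does damage.
- mouth (a point): On the deck, at the start of the straight guides (jig x = -5 mm, z = 12 mm; axes as the jig's). Two guide strips, 5 mm tall above the deck, run from here to jig x = 31 mm, 53 mm apart (1.5 mm free on each side of the board); towards the robot they flare out over 24 mm to a mouth of about 70 mm.
- flap (a joint): Spring flap on the head, rad: 0 open (its start; stands up, leaning 22 degrees away from the board), 1.95 shut on a board with the pin in its slot, about 1.84 ajar if the pin stands on a board that is not home, 2.05 shut on nothing. Over-centre springs: it rests at either stop, snap point near 1.05; beyond that it falls shut itself. More than 15 N from the robot bends it.
- head: Head of the jig: track with a clamped slide that carries socket and flap. Origin: middle of the flap's hinge line at the middle setting (jig x = 66 mm, z = 22.5 mm; axes as the jig's); the true line is up to 12 mm nearer or farther along x. Flap: plate 34 mm wide, 4 mm thick, 45 mm from hinge to free edge. Tipping from behind, 22 mm above the hinge, takes about 6 N at first, falling to 0 at the snap point.
- control_board: Bystander: another circuit board, 85 x 56 mm, with low parts and a white connector, no can. Origin at its underside.
- solder_spool: Bystander: spool of solder wire, 62 mm across, 50 mm tall. Origin at its underside.
- black_tape: Bystander: roll of black tape, 84 mm across, 24 mm tall.
- paper_tape: Bystander: roll of paper tape, 96 mm across, 18 mm tall.
- phone: Bystander: phone 150 x 73 x 8 mm, lying flat.
- tip_cleaner: Bystander: tin with brass wool, 64 mm across, 34 mm tall.
- screwdriver: Bystander: screwdriver 160 mm long.
There are look-alikes about, which are no part of the job. Leave any brown or red look-alike of the board alone.

How it is judged:
By the outcome, as a careful person would: the job done as asked, in the order asked, and still so for the second after the job is handed in, with the robot touching nothing.
It also fails if it takes over 53 s, if anything falls off the work surface, if the arm or the gripper's body presses on something with over 40 N, if the wrist force passes 120 N, or if a joint passes its speed limit or range.

## Working session

There is one attempt and no reset: what is moved stays moved. The work goes in short steps, Python scripts to look and compute and a tool call to move; the robot and the scene stay as the last step left them, time stands still between calls to the robot, and variables do not carry over. Pictures are saved under pics/ and viewed, at most 10 in all, crops included, and the job is handed in when it is done.

Besides the shell and the picture viewer there is one more tool, called in YAML: its name, and indented under it one key for each argument. apply_moves: Moves the arm, as the interface text tells. Its arguments: {"type":"object","properties":{"plan":{"type":"array"}},"required":["plan"]}

```bash
mkdir -p pics; ls
python3 - <<'E'
from station import r
import cv2,numpy as np
s=r.sense();print(s)
for n in("scene","top"):
    c=r.capture(n);cv2.imwrite(f"pics/{n}0.png",c["img"]);np.savez(f"{n}0.npz",**c);print(n,c["mtx"],c["R"],c["t"])
E
```

```text
pics
{'time_s': 0.0, 'joints': array([ 8.43739819e+01,  2.20926707e+01,  3.79823702e-01, -3.02836792e-02,
       -6.84108404e+01, -1.48170904e+01]), 'joint_velocities': array([ 0.03247768, -0.05603742,  0.00889606,  0.06283204, -0.17016292,
       -0.0429364 ]), 'effort': array([ 5.36062053e-04, -3.90664995e+01,  1.87405783e+01,  4.21998963e+00,
        1.09407576e-02, -1.95594957e-04]), 'tcp_pos': array([0.21807373, 0.58512971, 0.24343638]), 'ee_rot': array([[ 9.36951361e-01, -3.49459092e-01, -7.00730579e-04],
       [-3.49459785e-01, -9.36949010e-01, -2.10012199e-03],
       [ 7.73579019e-05,  2.21258932e-03, -9.99997549e-01]]), 'wrist_force': array([-0.44892224, -0.03049043, -0.2390042 ]), 'moment': array([-0.03425939, -0.0170281 , -0.01790112]), 'gripper_force': 0.0, 'gripper_width': 0.9975218955735508}
scene [[536.66612043   0.         322.15174837]
 [  0.         536.66612043 239.01615863]
 [  0.           0.           1.        ]] [[-0.19224431  0.98131144 -0.008365  ]
 [ 0.82457928  0.15690621 -0.54355262]
 [-0.53208188 -0.11139251 -0.83933341]] [ 0.10349552 -0.4462102   1.60831569]
top [[485.48933918   0.         319.75816105]
 [  0.         485.48933918 239.15804619]
 [  0.           0.           1.        ]] [[ 0.00311663 -0.99982497  0.01844748]
 [-0.99796555 -0.00428451 -0.06361128]
 [ 0.06367918 -0.01821169 -0.99780424]] [-0.0147544   0.5830346   1.15440137]
```

View pics/top0.png

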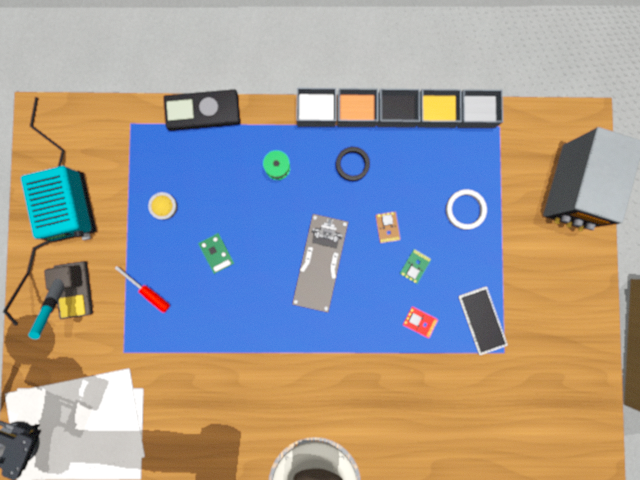

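View pics/scene0.png

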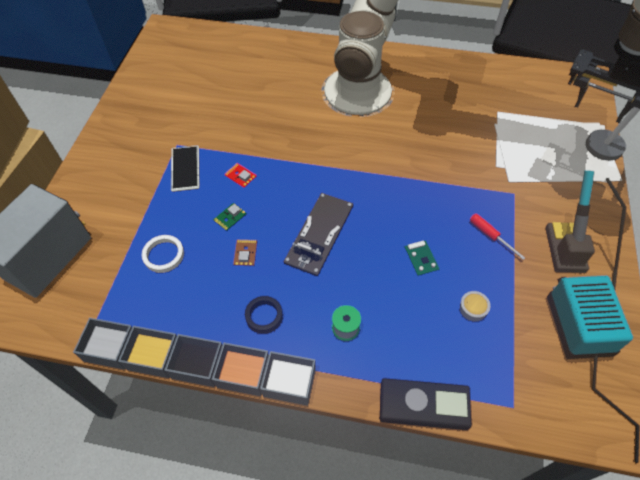

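The top view shows these boards: green at (417,266) with a grey can, red at (420,320), brown at (388,227), and a green one at (215,252) with a white connector and no can. The jig runs from (310,305) at its near end to the head at (328,230). The green board at (417,266) fits the description: it has a can and is neither brown nor red. I'll confirm it in an enlarged crop.

Run:
```python
import cv2,numpy as np
a=cv2.imread("pics/top0.png")[205:340,285:445]
b=cv2.imread("pics/scene0.png")[155:285,205:365]
a=cv2.resize(a,(480,405),interpolation=cv2.INTER_CUBIC)
a=cv2.imread("pics/top0.png")[205:325,285:445]
a=cv2.resize(a,None,fx=5,fy=5,interpolation=cv2.INTER_CUBIC)
cv2.imwrite("pics/crop0.png",a)
c=np.load("top0.npz")
img=c["img"];hsv=cv2.cvtColor(img,cv2.COLOR_BGR2HSV)
for(u,v)in[(417,266),(413,270),(420,258),(310,290),(388,227),(421,320),(325,250),(312,262),(335,262)]:
    print(u,v,img[v,u],hsv[v,u],c["depth"][v,u])
```

```text
417 266 [128 174  94] [ 73 117 174] 1.1898777
413 270 [244 242 242] [120   2 244] 1.1746423
420 258 [128 174  89] [ 74 125 174] 1.1869543
310 290 [155 160 171] [  9  24 171] 1.1723616
388 227 [111 160 212] [ 15 121 212] 1.1882601
421 320 [106 107 247] [  0 146 247] 1.1759251
325 250 [152 158 167] [ 12  23 167] 1.1719431
312 262 [154 161 167] [ 16  20 167] 1.1750937
335 262 [248 250 251] [ 20   3 251] 1.1712835
```

View pics/crop0.png

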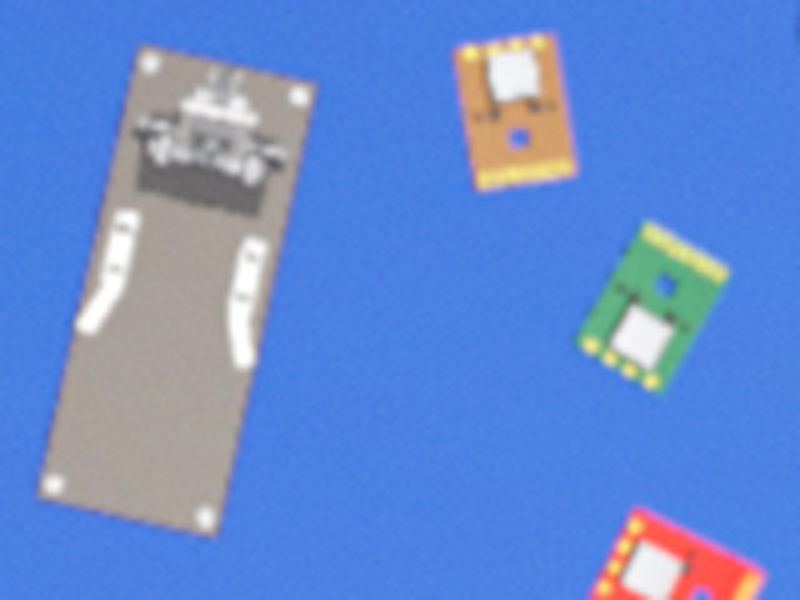

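The crop confirms it: the green board at about (417,266) carries the can (centre about (413,271)), with its contact fingers pointing up and right at (423,255) and the slot between them. The jig's push direction is up in the image and slightly right, and the dark socket front is at about (325,246). Next I measure both.

```bash
cat > h.py <<'E'
import numpy as np,cv2
from station import r
def ray(c,uv,z):
    uv=np.atleast_2d(np.asarray(uv,float)); R,t,K=c["R"],c["t"],c["mtx"]
    d=np.c_[uv,np.ones(len(uv))]@np.linalg.inv(K).T@R; o=-R.T@t
    return o+d*((z-o[2])/d[:,2])[:,None]
def rect(c,mask,z):
    "min-area rectangle of a mask's biggest contour on plane z: centre, long-axis angle deg, sizes mm"
    k=max(cv2.findContours(mask,cv2.RETR_EXTERNAL,cv2.CHAIN_APPROX_NONE)[0],key=cv2.contourArea)
    P=ray(c,k.reshape(-1,2),z)[:,:2]*1000
    b=cv2.boxPoints(cv2.minAreaRect(P.astype(np.float32)))
    e=[b[1]-b[0],b[2]-b[1]]; n=[np.linalg.norm(x) for x in e]; L=e[int(np.argmax(n))]
    M=cv2.moments(k);g=ray(c,[[M['m10']/M['m00'],M['m01']/M['m00']]],z)[0]
    return b.mean(0)/1000,np.degrees(np.arctan2(L[1],L[0]))%180,sorted(n),g
def err(s,p,yaw_x):
    "offset in tool axes (cm) from present pose to world TCP p, spin to bring tool x to world yaw_x"
    E=s["ee_rot"];a=np.degrees(np.arctan2(E[1,0],E[0,0]))
    return E.T@(np.asarray(p)-s["tcp_pos"])*100, np.radians(-((yaw_x-a+180)%360-180))
E
python3 - <<'E'
from h import *
c=dict(np.load("top0.npz"));hsv=cv2.cvtColor(c["img"],cv2.COLOR_BGR2HSV)
nb=(255-cv2.inRange(hsv,(100,110,0),(130,255,255)))
def sub(u0,v0,u1,v1,m):
    o=np.zeros_like(m);o[v0:v1,u0:u1]=m[v0:v1,u0:u1];return o
print("board",rect(c,sub(395,245,435,288,nb),.004))
w=cv2.inRange(hsv,(0,0,225),(180,40,255))
print("can",rect(c,sub(402,262,424,282,w),.018))
gold=cv2.inRange(hsv,(20,60,150),(40,255,255))
print("fing",rect(c,sub(408,245,435,264,gold),.004))
print("jig",rect(c,sub(285,205,355,318,nb),.012))
E
```

```text
board (array([ 0.5192905 , -0.24617112], dtype=float32), np.float32(149.18439), [np.float32(49.902588), np.float32(73.43007)], array([ 0.51959064, -0.24636993,  0.004     ]))
can (array([ 0.5042539 , -0.23745795], dtype=float32), np.float32(56.41991), [np.float32(18.858461), np.float32(19.366425)], array([ 0.50441018, -0.23718281,  0.018     ]))
fing (array([ 0.5449637, -0.2623827], dtype=float32), np.float32(59.138218), [np.float32(5.080863), np.float32(42.73626)], array([ 0.54554131, -0.26169121,  0.004     ]))
jig (array([ 0.527278  , -0.01324796], dtype=float32), np.float32(167.48772), [np.float32(91.580414), np.float32(226.68176)], array([ 0.52621477, -0.01345287,  0.012     ]))
```

apply_moves:
  plan:
    - {"grip":1,"offset":[3,3.6,0],"spin":0.03}
    - {"grip":1,"offset":[6,7.2,0],"spin":0.06}
    - {"grip":1,"offset":[9,10.9,0],"spin":0.1}
    - {"grip":1,"offset":[12,14.5,0],"spin":0.14}
    - {"grip":1,"offset":[15,18.1,0],"spin":0.18}

```text
time_s: 0.6
tcp_pos: [0.2957, 0.3615, 0.2442]
ee_rot: [[0.859, -0.512, -0.0], [-0.512, -0.859, -0.001], [0.0, 0.001, -1.0]]
wrist_force: [1.2, -0.4, 0.7]
gripper_width: 1.003
gripper_force: 0.0
```

apply_moves:
  plan:
    - {"grip":1,"offset":[3.7,3.1,0],"spin":0}
    - {"grip":1,"offset":[7.4,6.2,0],"spin":0}
    - {"grip":1,"offset":[11.1,9.3,0],"spin":0}
    - {"grip":1,"offset":[14.8,12.4,0],"spin":0}
    - {"grip":1,"offset":[18.5,15.5,0],"spin":0}

```text
time_s: 1.1
tcp_pos: [0.3752, 0.1338, 0.2446]
ee_rot: [[0.86, -0.511, 0.0], [-0.511, -0.86, 0.0], [0.0, -0.0, -1.0]]
wrist_force: [0.1, 1.0, 0.4]
gripper_width: 1.002
gripper_force: 0.0
```

apply_moves:
  plan:
    - {"grip":1,"offset":[3.7,3.1,0],"spin":0}
    - {"grip":1,"offset":[7.4,6.2,0],"spin":0}
    - {"grip":1,"offset":[11.1,9.3,0],"spin":0}
    - {"grip":1,"offset":[14.8,12.4,0],"spin":0}
    - {"grip":1,"offset":[18.5,15.5,0.5],"spin":0}

```text
time_s: 1.6
tcp_pos: [0.4555, -0.0941, 0.24]
ee_rot: [[0.859, -0.511, 0.002], [-0.511, -0.859, 0.0], [0.001, -0.001, -1.0]]
wrist_force: [1.3, 1.3, 0.8]
gripper_width: 1.006
gripper_force: 0.0
```

apply_moves:
  plan:
    - {"grip":1,"offset":[3.5,3.0,1],"spin":0}
    - {"grip":1,"offset":[7,6,3],"spin":0}
    - {"grip":1,"offset":[11,9.3,5],"spin":0}
    - {"grip":1,"offset":[11,9.3,6],"spin":0}
    - {"grip":1,"offset":[11,9.3,6],"spin":0}

```text
time_s: 2.1
tcp_pos: [0.5004, -0.229, 0.1766]
ee_rot: [[0.858, -0.514, -0.006], [-0.514, -0.858, 0.002], [-0.006, 0.002, -1.0]]
wrist_force: [-0.8, -0.0, -0.6]
gripper_width: 0.998
gripper_force: 0.0
```

Run:
```python
from h import *
s=r.sense();print(s["time_s"],s["tcp_pos"],err(s,[.5044,-.2373,.029],-30.8))
c=r.capture("wrist");cv2.imwrite("pics/w1.png",c["img"]);np.savez("w1.npz",**c);print(-c["R"].T@c["t"],c["R"])
```

```text
2.1 [ 0.50041948 -0.2290096   0.1765959 ] (array([ 0.85620305,  0.48044166, 14.75558707]), np.float64(-0.00245618114121859))
[ 0.56277104 -0.26663345  0.3159526 ] [[-0.51403573 -0.85776611  0.00213828]
 [-0.82588491  0.49560047  0.26887598]
 [-0.23169244  0.13644589 -0.96317243]]
```

View pics/w1.png

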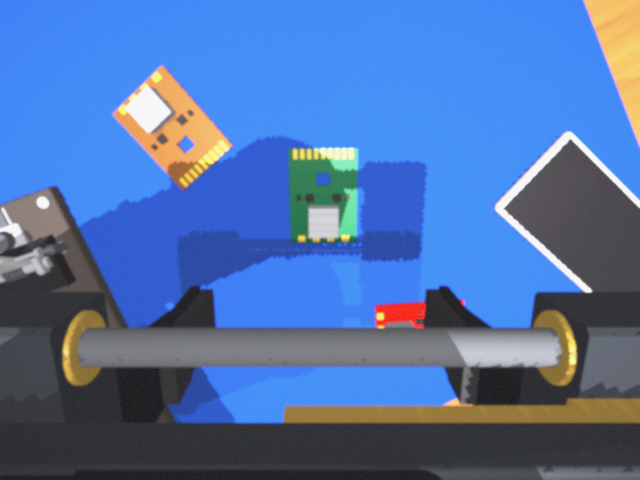

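The wrist view shows the green board, its long axis aligned with the tool, at (290–358,148–242), with the can at (323,221) and the slot at (323,180). I refine its pose from this view.

Run:
```python
from h import *
c=dict(np.load("w1.npz"));hsv=cv2.cvtColor(c["img"],cv2.COLOR_BGR2HSV)
def sub(u0,v0,u1,v1,m):
    o=np.zeros_like(m);o[v0:v1,u0:u1]=m[v0:v1,u0:u1];return o
gr=cv2.inRange(hsv,(20,60,60),(90,255,255))
ca=cv2.inRange(hsv,(0,0,90),(180,60,255))
B=rect(c,sub(280,140,366,246,gr),.004);C=rect(c,sub(300,200,348,236,ca),.018)
print("board",B);print("can",C, "side cut at z 11:",rect(c,sub(300,200,348,236,ca),.011)[0])
for yaw in(-30.8,B[1]-180):
    d=np.array([np.cos(np.radians(yaw)),np.sin(np.radians(yaw))]);print(yaw,B[0]-.017*d)
```

```text
board (array([ 0.5192799 , -0.24457712], dtype=float32), np.float32(149.08884), [np.float32(49.327007), np.float32(68.700195)], array([ 0.51934728, -0.24395807,  0.004     ]))
can (array([ 0.50635165, -0.23687269], dtype=float32), np.float32(59.036224), [np.float32(22.072666), np.float32(23.08707)], array([ 0.50638299, -0.2370199 ,  0.018     ])) side cut at z 11: [ 0.5050261  -0.23617353]
-30.8 [ 0.50467758 -0.2358724 ]
-30.911163 [ 0.5046945  -0.23584408]
```

apply_moves:
  plan:
    - {"grip":1,"offset":[0.4,0.2,4],"spin":0}
    - {"grip":1,"offset":[0.8,0.4,8],"spin":0}
    - {"grip":1,"offset":[0.8,0.4,11],"spin":0}
    - {"grip":1,"offset":[0.8,0.4,12.5],"spin":0}
    - {"grip":1,"offset":[0.8,0.4,12.5],"spin":0}

```text
time_s: 2.65
tcp_pos: [0.5057, -0.234, 0.0536]
ee_rot: [[0.86, -0.51, -0.004], [-0.51, -0.86, 0.001], [-0.003, 0.001, -1.0]]
wrist_force: [0.1, -0.0, 0.6]
gripper_width: 0.999
gripper_force: 0.0
```

Run:
```python
from h import *
s=r.sense();print(s["time_s"],s["tcp_pos"],err(s,[.505,-.2362,.029],-30.9))
```

```text
2.65 [ 0.50572323 -0.23395887  0.05356552] (array([0.06049838, 0.22687415, 2.45661789]), np.float64(0.00456545250385859))
```

apply_moves:
  plan:
    - {"grip":1,"offset":[0.1,0.2,1.2],"spin":0}
    - {"grip":0.6,"offset":[0.1,0.2,2.2],"spin":0}
    - {"grip":0.4,"offset":[0.1,0.2,2.4],"spin":0}
    - {"grip":0.3,"offset":[0.1,0.2,2.4],"spin":0}
    - {"grip":0.2,"offset":[0.1,0.2,2.4],"spin":0}

```text
time_s: 3.15
tcp_pos: [0.507, -0.238, 0.031]
ee_rot: [[0.859, -0.511, 0.001], [-0.511, -0.859, -0.0], [0.001, -0.0, -1.0]]
wrist_force: [-0.6, -0.4, -0.2]
gripper_width: 0.728
gripper_force: 0.0
```

apply_moves:
  plan:
    - {"grip":0.1,"offset":[0,0,0],"spin":0}
    - {"grip":0,"offset":[0,0,0],"spin":0}
    - {"grip":0,"offset":[0,0,0],"spin":0}
    - {"grip":0,"offset":[0,0,0],"spin":0}
    - {"grip":0,"offset":[0,0,0],"spin":0}

```text
time_s: 3.65
tcp_pos: [0.5067, -0.2379, 0.0306]
ee_rot: [[0.859, -0.511, 0.0], [-0.511, -0.859, -0.0], [0.0, -0.0, -1.0]]
wrist_force: [0.4, 1.0, -0.7]
gripper_width: 0.265
gripper_force: 0.1
```

apply_moves:
  plan:
    - {"grip":0,"offset":[0,0,0],"spin":0}
    - {"grip":0,"offset":[0,0,0],"spin":0}
    - {"grip":0,"offset":[0,0,-2],"spin":0}
    - {"grip":0,"offset":[0,0,-5],"spin":0}
    - {"grip":0,"offset":[0,0,-9],"spin":0}

```text
time_s: 4.15
tcp_pos: [0.5051, -0.2375, 0.1196]
ee_rot: [[0.859, -0.512, -0.005], [-0.512, -0.859, 0.001], [-0.005, 0.002, -1.0]]
wrist_force: [0.2, -0.9, 0.1]
gripper_width: 0.246
gripper_force: 30.0
```

apply_moves:
  plan:
    - {"grip":0,"offset":[-3,-3,0],"spin":-0.05}
    - {"grip":0,"offset":[-6.5,-6.4,0],"spin":-0.12}
    - {"grip":0,"offset":[-10,-9.8,0],"spin":-0.19}
    - {"grip":0,"offset":[-13.5,-13.2,0],"spin":-0.26}
    - {"grip":0,"offset":[-16.5,-16.2,0],"spin":-0.32}

```text
time_s: 4.65
tcp_pos: [0.4466, -0.0126, 0.1206]
ee_rot: [[0.977, -0.212, 0.0], [-0.212, -0.977, 0.0], [-0.0, -0.0, -1.0]]
wrist_force: [0.7, -0.1, -1.2]
gripper_width: 0.249
gripper_force: 30.0
```

apply_moves:
  plan:
    - {"grip":0,"offset":[-1,-2.2,0],"spin":0}
    - {"grip":0,"offset":[-1,-2.2,0],"spin":0}
    - {"grip":0,"offset":[-1,-2.2,0],"spin":0}

```text
time_s: 4.95
tcp_pos: [0.4425, 0.0097, 0.1206]
ee_rot: [[0.977, -0.214, -0.0], [-0.214, -0.977, 0.0], [-0.0, -0.0, -1.0]]
wrist_force: [0.2, -0.4, 0.1]
gripper_width: 0.254
gripper_force: 30.0
```

Run:
```python
from h import *
s=r.sense();print(s["time_s"],s["tcp_pos"],s["gripper_width"],s["gripper_force"],err(s,[.442,.006,.12],-12.5))
c=r.capture("wrist");cv2.imwrite("pics/w2.png",c["img"]);np.savez("w2.npz",**c)
np.savez("top2.npz",**r.capture("top"))
```

```text
4.95 [0.44254915 0.00972204 0.12060907] 0.2541088897863716 29.990496933460236 (array([0.02587954, 0.37534228, 0.06090353]), np.float64(0.0028465456987942003))
```

View pics/w2.png

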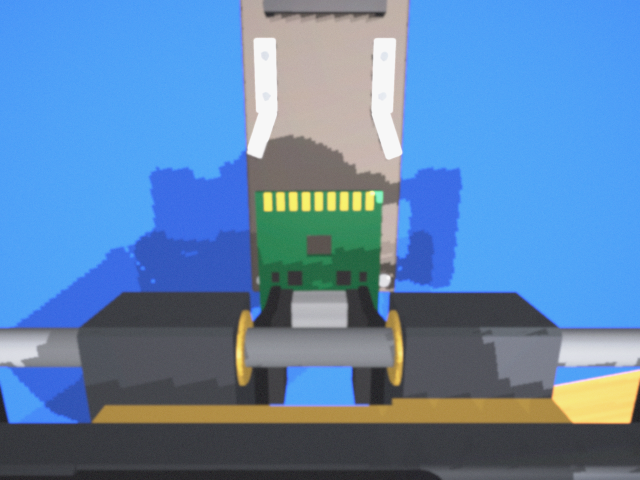

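The wrist view shows the held board with its nose edge at row 191 (columns 257–382), the guide strips at columns 254–276 and 372–395, and the socket face at row 12, columns 264–386. I measure the lateral and angular error between board and guides.

```bash
cat >> h.py <<'E'
def fitline(P):
    "angle deg and point of a line through Nx2"
    v=cv2.fitLine(P.astype(np.float32),cv2.DIST_HUBER,0,1e-4,1e-4).ravel();d=v[:2]*np.sign(v[0]);return np.degrees(np.arctan2(d[1],d[0])),v[2:],d
def edges(c,mask,rows,z):
    L=[];R=[]
    for v in range(*rows):
        u=np.flatnonzero(mask[v])
        if len(u)>3: L.append((u[0]-.5,v));R.append((u[-1]+.5,v))
    return fitline(ray(c,L,z)[:,:2]),fitline(ray(c,R,z)[:,:2])
E
python3 - <<'E'
from h import *
c=dict(np.load("w2.npz"));hsv=cv2.cvtColor(c["img"],cv2.COLOR_BGR2HSV)
def sub(u0,v0,u1,v1,m):
    o=np.zeros_like(m);o[v0:v1,u0:u1]=m[v0:v1,u0:u1];return o
w=cv2.inRange(hsv,(0,0,215),(180,30,255))
gl=edges(c,sub(245,40,290,108,w),(45,103),.017);gR=edges(c,sub(355,40,405,108,w),(45,103),.017)
z=c["t"]@c["R"]; s=r.sense();zb=s["tcp_pos"][2]-.0266
gb=cv2.inRange(hsv,(20,60,40),(90,255,255)); be=edges(c,sub(250,185,390,275,gb),(200,270),zb)
x=np.array([np.cos(np.radians(-12.5)),np.sin(np.radians(-12.5))]);n=np.array([-x[1],x[0]])
for nm,e in(("guideL",gl),("guideR",gR),("board",be)):
    for a,p,d in e: print(nm,"ang",round(float(a),2),"lat at head side x=.5:",round(float(n@(p+d*(.5-p[0])/d[0]))*1000,2))
jl=255-cv2.inRange(hsv,(95,110,0),(130,255,255))
for a,p,d in edges(c,sub(200,0,450,30,jl),(3,28),.012)+edges(c,sub(200,0,450,188,jl),(115,130),.012): print("jig",round(float(a),2),round(float(n@(p+d*(.5-p[0])/d[0]))*1000,2))
# nose corner midpoint
gm=np.argwhere(sub(250,185,390,275,gb)[:,320]>0)[0,0]
q=ray(c,[[(319),gm-.5]],zb)[0];print("nose",q,"from tcp along x,n",[float(k@(q-s["tcp_pos"])[:2])*1000 for k in(x,n)])
for v in(3,12,14): pass
col=c["img"][:40,320].tolist();print([sum(k)//3 for k in col])
print("socket face pts z12 / z34.5 at row16:",*[ (x@(ray(c,[[325,16]],zz)[0,:2]-np.array([.5273,-.0132])))*1000 for zz in(.012,.0345)])
# jig near end
E
```

```text
guideL ang -13.11 lat at head side x=.5: 140.53
guideL ang -12.25 lat at head side x=.5: 127.88
guideR ang -11.87 lat at head side x=.5: 76.07
guideR ang -12.2 lat at head side x=.5: 64.26
board ang -11.87 lat at head side x=.5: 130.59
board ang -12.21 lat at head side x=.5: 80.05
jig -15.13 150.55
jig -13.06 58.31
jig -15.01 148.22
jig -14.78 57.86
nose [ 0.49049256 -0.00131432  0.09385442] from tcp along x,n [48.84500395470164, 0.48749292354862905]
[137, 137, 137, 141, 141, 140, 143, 142, 142, 141, 137, 118, 86, 71, 84, 89, 95, 122, 141, 150, 153, 164, 173, 175, 177, 178, 179, 178, 179, 180, 177, 178, 178, 178, 180, 175, 178, 179, 180, 182]
socket face pts z12 / z34.5 at row16: 43.124651492709326 37.781920102458514
```

apply_moves:
  plan:
    - {"grip":0,"offset":[0,0.3,3],"spin":0}
    - {"grip":0,"offset":[0,0.3,6],"spin":0}
    - {"grip":0,"offset":[0,0.3,7.2],"spin":0}
    - {"grip":0,"offset":[0,0.3,7.2],"spin":0}
    - {"grip":0,"offset":[0,0.3,7.2],"spin":0}

```text
time_s: 5.55
tcp_pos: [0.4425, 0.0057, 0.0487]
ee_rot: [[0.976, -0.216, 0.0], [-0.216, -0.976, -0.0], [0.0, 0.0, -1.0]]
wrist_force: [0.7, -0.2, -0.6]
gripper_width: 0.249
gripper_force: 30.0
```

```bash
cat > look.py <<'E'
from h import *
import sys
def sub(u0,v0,u1,v1,m):
    o=np.zeros_like(m);o[v0:v1,u0:u1]=m[v0:v1,u0:u1];return o
s=r.sense();c=r.capture("wrist");cv2.imwrite(f"pics/{sys.argv[1]}.png",c["img"]);np.savez(sys.argv[1]+".npz",**c)
hsv=cv2.cvtColor(c["img"],cv2.COLOR_BGR2HSV);zb=s["tcp_pos"][2]-.0266
w=cv2.inRange(hsv,(0,0,215),(180,30,255));gb=cv2.inRange(hsv,(20,60,40),(90,255,255))
x=s["ee_rot"][:2,0];n=-s["ee_rot"][:2,1]
ys,xs=np.nonzero(sub(200,0,440,285,gb));print("tcp",s["tcp_pos"],s["wrist_force"],"green",xs.min(),xs.max(),ys.min(),ys.max())
v0=ys.min();P=edges(c,sub(200,0,440,285,gb),(v0+8,270),zb)
p0=s["tcp_pos"][:2]+.06*x
for a,p,d in P: print("board",round(float(a),2),round(float(n@(p+d*(x@(p0-p))-p0))*1000,2))
k=[q for q in cv2.findContours(sub(180,0,460,280,w),cv2.RETR_EXTERNAL,cv2.CHAIN_APPROX_NONE)[0] if cv2.contourArea(q)>400]
for q in k:
    print("white bbox",cv2.boundingRect(q))
    a=q.reshape(-1,2);m=np.zeros_like(w);cv2.drawContours(m,[q],-1,255,-1)
    u0,vv,ww,hh=cv2.boundingRect(q)
    for a,p,d in edges(c,m,(vv+4,vv+int(hh*.5)),.017): print("  guide",round(float(a),2),round(float(n@(p+d*(x@(p0-p))-p0))*1000,2))
print("tool yaw",np.degrees(np.arctan2(x[1],x[0])))
E
python3 look.py w3
```

```text
tcp [0.44252555 0.00572116 0.0486667 ] [ 0.65662209 -0.1563775  -0.60675588] green 255 382 190 284
board -12.01 25.24
board -12.64 -25.73
white bbox (384, 0, 42, 173)
  guide -12.69 -25.07
  guide -12.28 -36.71
white bbox (206, 0, 42, 171)
  guide -12.63 38.53
  guide -12.42 27.0
tool yaw -12.497742095095406
```

View pics/w3.png

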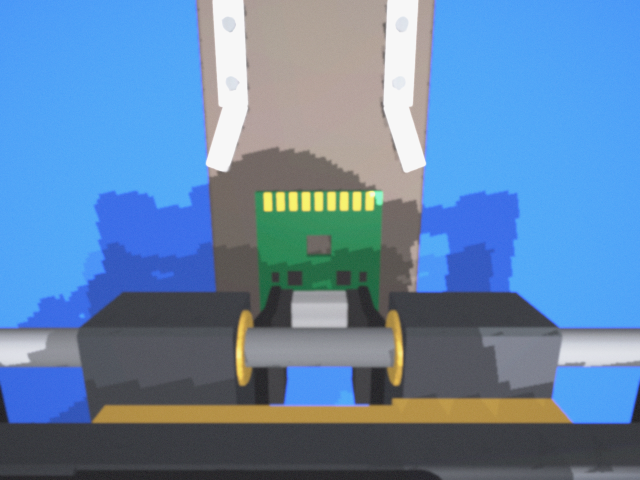

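The board and guides are aligned to within 0.3°. The guide centre is +1.0 mm and the board centre -0.2 mm, so I shift tool y by -0.1 cm and set down.

apply_moves:
  plan:
    - {"grip":0,"offset":[0,-0.1,0.2],"spin":0}
    - {"grip":0,"offset":[0,-0.1,0.35],"spin":0}
    - {"grip":0,"offset":[0,-0.1,0.5],"spin":0}
    - {"grip":0,"offset":[0,-0.1,0.6],"spin":0}
    - {"grip":0,"offset":[0,-0.1,0.6],"spin":0}

```text
time_s: 6.1
tcp_pos: [0.4423, 0.0074, 0.0426]
ee_rot: [[0.977, -0.215, 0.0], [-0.215, -0.977, 0.0], [0.0, -0.0, -1.0]]
wrist_force: [-0.3, -0.2, -0.6]
gripper_width: 0.244
gripper_force: 30.0
```

apply_moves:
  plan:
    - {"grip":0,"offset":[0,0,0.05],"spin":0}
    - {"grip":0,"offset":[0,0,0.1],"spin":0}
    - {"grip":0,"offset":[0,0,0.1],"spin":0}

```text
time_s: 6.4
tcp_pos: [0.4423, 0.0074, 0.0425]
ee_rot: [[0.977, -0.215, 0.0], [-0.215, -0.977, -0.0], [0.0, 0.0, -1.0]]
wrist_force: [-2.6, -0.4, 9.3]
gripper_width: 0.246
gripper_force: 30.0
```

apply_moves:
  plan:
    - {"grip":0,"offset":[0.4,0,-0.06],"spin":0}
    - {"grip":0,"offset":[1.2,0,-0.06],"spin":0}
    - {"grip":0,"offset":[2,0,-0.06],"spin":0}
    - {"grip":0,"offset":[2.8,0,-0.06],"spin":0}
    - {"grip":0,"offset":[2.8,0,-0.06],"spin":0}

```text
time_s: 6.9
tcp_pos: [0.4707, 0.0012, 0.0425]
ee_rot: [[0.977, -0.215, 0.001], [-0.215, -0.977, -0.0], [0.001, -0.0, -1.0]]
wrist_force: [-0.3, -2.1, 4.1]
gripper_width: 0.246
gripper_force: 30.0
```

```bash
python3 look.py w4
```

```text
tcp [0.4707298  0.00116357 0.04253034] [-0.33005626 -2.05351563  4.11884858] green 255 382 190 284
board -11.91 25.26
board -12.67 -25.79
white bbox (388, 81, 40, 164)
  guide -12.51 -27.02
  guide -12.31 -38.35
white bbox (213, 81, 39, 164)
  guide -12.52 36.69
  guide -12.59 25.4
tool yaw -12.41812826119858
```

apply_moves:
  plan:
    - {"grip":0,"offset":[0.6,0.06,-0.02],"spin":0}
    - {"grip":0,"offset":[1.3,0.06,-0.02],"spin":0}
    - {"grip":0,"offset":[2,0.06,-0.02],"spin":0}
    - {"grip":0,"offset":[2.6,0.06,-0.02],"spin":0}
    - {"grip":0,"offset":[2.6,0.06,-0.02],"spin":0}

```text
time_s: 7.45
tcp_pos: [0.4949, -0.0051, 0.0426]
ee_rot: [[0.977, -0.215, -0.001], [-0.215, -0.977, -0.0], [-0.001, 0.001, -1.0]]
wrist_force: [-1.5, -0.3, 4.7]
gripper_width: 0.247
gripper_force: 30.0
```

```bash
python3 look.py w5
```

```text
tcp [ 0.49493995 -0.00508425  0.04256063] [-1.51647427 -0.25540707  4.72841459] green 255 382 190 284
board -11.91 25.22
board -12.59 -25.73
white bbox (383, 151, 33, 129)
  guide -12.16 -26.11
  guide -13.2 -37.56
white bbox (220, 151, 33, 129)
  guide -10.79 37.43
  guide -12.77 26.5
white bbox (374, 31, 27, 45)
  guide -15.24 -18.16
  guide 25.57 -54.13
white bbox (235, 31, 27, 45)
  guide -53.71 56.14
  guide -9.51 18.18
white bbox (198, 0, 240, 67)
  guide 65.96 -14.41
  guide 89.2 -84.23
tool yaw -12.421033038525017
```

View pics/w5.png

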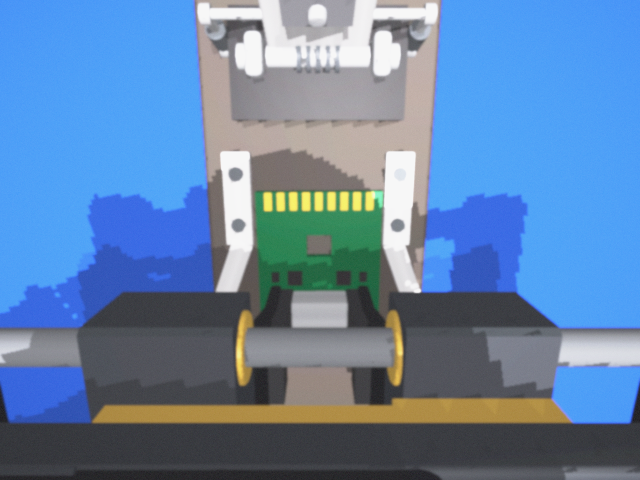

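The nose is between the straight guides, at (257–382,191), centred. The socket's front edge is at row 121, the hinge barrel at about (318,57) and the flap's cross-bar at row 13.

Run:
```python
from h import *
c=dict(np.load("w5.npz"));t=np.array([.4949,-.0051]);x=np.array([.977,-.215])
jt=x@(t-np.array([.5273,-.0132]))*1000;print("tcp jig x",jt,"cam",-c["R"].T@c["t"])
for nm,uv,z in(("nose",(319,190),.016),("sock top",(318,121),.0345),("sock low",(318,121),.012),("hinge",(318,57),.0345),("hinge hi",(318,57),.04),("bar",(318,13),.0345),("bar",(318,13),.05),("guide end",(235,152),.017)):
    print(nm,z,x@(ray(c,[uv],z)[0,:2]-t)*1000+jt)
print([round(float(c["depth"][v,320]),3) for v in(5,13,30,57,90,110,119,125,140,160,200)])
R,tt,K=c["R"],c["t"],c["mtx"]
for v,u in((2,318),(13,318),(57,318),(57,300),(57,255),(90,300),(110,318),(119,318),(125,318),(13,220)):
    d=c["depth"][v,u];p=R.T@(d*np.linalg.inv(K)@[u,v,1]-tt);print(u,v,round(float(x@(p[:2]-t)*1000+jt),1),round(p[2]*1000,1))
```

```text
tcp jig x -33.39629999999998 cam [ 0.56508849 -0.02093317  0.18231405]
nose 0.016 16.06097361594788
sock top 0.0345 41.76486541834856
sock low 0.012 42.24935740539078
hinge 0.0345 61.630011044636944
hinge hi 0.04 60.77241921576096
bar 0.0345 74.45671789385254
bar 0.05 70.69484074208876
guide end 0.017 30.759572176276464
[0.111, 0.11, 0.133, 0.142, 0.15, 0.15, 0.152, 0.161, 0.164, 0.165, 0.165]
318 2 70.7 60.4
318 13 68.3 60.0
318 57 62.4 29.7
300 57 62.5 29.0
255 57 62.1 31.2
300 90 52.4 24.6
318 110 45.8 23.5
318 119 42.7 24.8
318 125 40.7 13.5
220 13 72.8 41.3
```

apply_moves:
  plan:
    - {"grip":0,"offset":[0.5,0,-0.02],"spin":0}
    - {"grip":0,"offset":[1.1,0,-0.02],"spin":0}
    - {"grip":0,"offset":[1.7,0,-0.02],"spin":0}
    - {"grip":0,"offset":[2.2,0,-0.02],"spin":0}
    - {"grip":0,"offset":[2.4,0,-0.02],"spin":0}

```text
time_s: 8.0
tcp_pos: [0.5179, -0.0102, 0.0425]
ee_rot: [[0.977, -0.215, -0.002], [-0.215, -0.977, -0.0], [-0.002, 0.001, -1.0]]
wrist_force: [-4.2, 1.7, 7.1]
gripper_width: 0.248
gripper_force: 30.0
```

apply_moves:
  plan:
    - {"grip":0,"offset":[0.1,0,0],"spin":0}
    - {"grip":0,"offset":[0.2,0,0],"spin":0}
    - {"grip":0,"offset":[0.3,0,0],"spin":0}
    - {"grip":0,"offset":[0.4,0,0],"spin":0}

```text
time_s: 8.4
tcp_pos: [0.5213, -0.011, 0.0426]
ee_rot: [[0.977, -0.215, -0.002], [-0.215, -0.977, -0.0], [-0.002, 0.001, -1.0]]
wrist_force: [-4.1, 1.4, 7.7]
gripper_width: 0.248
gripper_force: 30.0
```

apply_moves:
  plan:
    - {"grip":0,"offset":[0.05,0,-0.05],"spin":0}
    - {"grip":0,"offset":[0.1,0,-0.05],"spin":0}
    - {"grip":0,"offset":[0.15,0,-0.05],"spin":0}
    - {"grip":0,"offset":[0.2,0,-0.05],"spin":0}

```text
time_s: 8.8
tcp_pos: [0.5243, -0.0113, 0.0428]
ee_rot: [[0.977, -0.215, -0.0], [-0.215, -0.977, 0.0], [-0.0, 0.0, -1.0]]
wrist_force: [-0.2, -0.6, -1.1]
gripper_width: 0.248
gripper_force: 30.0
```

apply_moves:
  plan:
    - {"grip":0,"offset":[0.05,0,0],"spin":0}
    - {"grip":0,"offset":[0.1,0,0],"spin":0}
    - {"grip":0,"offset":[0.15,0,0],"spin":0}

```text
time_s: 9.1
tcp_pos: [0.5249, -0.0116, 0.0428]
ee_rot: [[0.977, -0.215, -0.002], [-0.215, -0.977, -0.0], [-0.002, 0.0, -1.0]]
wrist_force: [-2.5, 1.9, -0.5]
gripper_width: 0.253
gripper_force: 30.0
```

apply_moves:
  plan:
    - {"grip":0,"offset":[0.05,0,0],"spin":0}
    - {"grip":0,"offset":[0.1,0,0],"spin":0}
    - {"grip":0,"offset":[0.15,0,0],"spin":0}

```text
time_s: 9.4
tcp_pos: [0.5254, -0.0119, 0.0427]
ee_rot: [[0.977, -0.215, -0.004], [-0.215, -0.977, -0.0], [-0.003, 0.001, -1.0]]
wrist_force: [-5.4, 3.2, 1.4]
gripper_width: 0.252
gripper_force: 30.0
```

apply_moves:
  plan:
    - {"grip":0,"offset":[0.05,0,0],"spin":0}
    - {"grip":0,"offset":[0.1,0,0],"spin":0}
    - {"grip":0,"offset":[0.15,0,0],"spin":0}

```text
time_s: 9.7
tcp_pos: [0.5268, -0.0122, 0.0427]
ee_rot: [[0.976, -0.215, -0.004], [-0.215, -0.977, -0.0], [-0.004, 0.001, -1.0]]
wrist_force: [-4.1, 2.8, 1.2]
gripper_width: 0.247
gripper_force: 30.0
```

apply_moves:
  plan:
    - {"grip":0,"offset":[0.05,0,0],"spin":0}
    - {"grip":0,"offset":[0.1,0,0],"spin":0}
    - {"grip":0,"offset":[0.15,0,0],"spin":0}

```text
time_s: 10.0
tcp_pos: [0.5283, -0.0125, 0.0427]
ee_rot: [[0.977, -0.215, -0.004], [-0.215, -0.977, -0.0], [-0.004, 0.001, -1.0]]
wrist_force: [-3.7, 2.3, 1.1]
gripper_width: 0.249
gripper_force: 30.0
```

apply_moves:
  plan:
    - {"grip":0,"offset":[0.05,0,0],"spin":0}
    - {"grip":0,"offset":[0.1,0,0],"spin":0}

```text
time_s: 10.2
tcp_pos: [0.5292, -0.0127, 0.0427]
ee_rot: [[0.977, -0.215, -0.004], [-0.215, -0.977, -0.0], [-0.004, 0.001, -1.0]]
wrist_force: [-5.2, 3.9, 2.9]
gripper_width: 0.247
gripper_force: 30.0
```

apply_moves:
  plan:
    - {"grip":0,"offset":[0.05,0,0],"spin":0}
    - {"grip":0,"offset":[0.1,0,0],"spin":0}

```text
time_s: 10.4
tcp_pos: [0.5302, -0.0129, 0.0427]
ee_rot: [[0.977, -0.215, -0.004], [-0.215, -0.977, -0.0], [-0.004, 0.001, -1.0]]
wrist_force: [-4.8, 3.1, 2.0]
gripper_width: 0.249
gripper_force: 30.0
```

apply_moves:
  plan:
    - {"grip":0,"offset":[0.03,0,0],"spin":0}
    - {"grip":0,"offset":[0.06,0,0],"spin":0}

```text
time_s: 10.6
tcp_pos: [0.5307, -0.0131, 0.0426]
ee_rot: [[0.977, -0.215, -0.004], [-0.215, -0.977, -0.0], [-0.004, 0.001, -1.0]]
wrist_force: [-5.0, 3.2, 2.0]
gripper_width: 0.249
gripper_force: 30.0
```

apply_moves:
  plan:
    - {"grip":0,"offset":[0.03,0,0],"spin":0}
    - {"grip":0,"offset":[0.06,0,0],"spin":0}

```text
time_s: 10.8
tcp_pos: [0.5308, -0.0131, 0.0426]
ee_rot: [[0.976, -0.216, -0.005], [-0.216, -0.976, -0.0], [-0.005, 0.001, -1.0]]
wrist_force: [-7.8, 4.6, 3.5]
gripper_width: 0.247
gripper_force: 30.0
```

Force is rising while motion has stopped, so the board is probably bottoming. One small confirming step:

apply_moves:
  plan:
    - {"grip":0,"offset":[0.03,0,0],"spin":0}
    - {"grip":0,"offset":[0.05,0,0],"spin":0}
    - {"grip":0,"offset":[0.05,0,0],"spin":0}

```text
time_s: 11.1
tcp_pos: [0.5308, -0.0131, 0.0426]
ee_rot: [[0.976, -0.216, -0.006], [-0.216, -0.976, -0.0], [-0.006, 0.001, -1.0]]
wrist_force: [-6.9, 5.3, 4.1]
gripper_width: 0.245
gripper_force: 30.0
```

apply_moves:
  plan:
    - {"grip":0,"offset":[0.03,0,0],"spin":0}
    - {"grip":0,"offset":[0.06,0,0],"spin":0}
    - {"grip":0,"offset":[0.06,0,0],"spin":0}

```text
time_s: 11.4
tcp_pos: [0.5309, -0.0132, 0.0426]
ee_rot: [[0.976, -0.216, -0.007], [-0.216, -0.976, -0.0], [-0.007, 0.002, -1.0]]
wrist_force: [-9.0, 6.1, 4.7]
gripper_width: 0.248
gripper_force: 30.0
```

Bottomed: the TCP has stayed at 0.5308 over the last 1.7 mm of command, with force rising to about 10 N. I relax, release and lift.

apply_moves:
  plan:
    - {"grip":0,"offset":[-0.1,0,0],"spin":0}
    - {"grip":0.3,"offset":[-0.1,0,0],"spin":0}
    - {"grip":0.45,"offset":[-0.1,0,0],"spin":0}
    - {"grip":0.45,"offset":[-0.1,0,0],"spin":0}
    - {"grip":0.45,"offset":[-0.1,0,0],"spin":0}

```text
time_s: 11.9
tcp_pos: [0.5339, -0.0134, 0.0432]
ee_rot: [[0.977, -0.215, 0.001], [-0.215, -0.977, 0.0], [0.001, -0.0, -1.0]]
wrist_force: [-0.8, 0.6, -0.1]
gripper_width: 0.432
gripper_force: 0.0
```

apply_moves:
  plan:
    - {"grip":0.45,"offset":[-0.1,0,-1],"spin":0}
    - {"grip":0.45,"offset":[-0.1,0,-3],"spin":0}
    - {"grip":0.45,"offset":[-0.5,0,-6],"spin":0}
    - {"grip":0.3,"offset":[-4,0,-8],"spin":0}
    - {"grip":0.2,"offset":[-4,0,-9],"spin":0}

```text
time_s: 12.4
tcp_pos: [0.4915, -0.0046, 0.1352]
ee_rot: [[0.977, -0.215, 0.0], [-0.215, -0.977, 0.001], [0.0, -0.001, -1.0]]
wrist_force: [0.2, -1.1, 0.4]
gripper_width: 0.347
gripper_force: 0.0
```

apply_moves:
  plan:
    - {"grip":0,"offset":[-1,0,-2],"spin":0}
    - {"grip":0,"offset":[-1,0,-3],"spin":0}
    - {"grip":0,"offset":[-1,0,-3],"spin":0}

```text
time_s: 12.7
tcp_pos: [0.4858, -0.0023, 0.1649]
ee_rot: [[0.977, -0.215, 0.005], [-0.215, -0.977, 0.001], [0.004, -0.002, -1.0]]
wrist_force: [-1.2, -1.0, 0.3]
gripper_width: 0.081
gripper_force: 0.0
```

Run:
```python
from h import *
s=r.sense();print(s["time_s"],s["tcp_pos"],s["gripper_width"])
c=r.capture("wrist");np.savez("w6.npz",**c)
d=r.capture("scene");np.savez("s6.npz",**d)
b=cv2.resize(d["img"][180:290,270:370],None,fx=4.36,fy=4.36,interpolation=cv2.INTER_CUBIC)
a=c["img"][:, 140:500]
cv2.imwrite("pics/c6.png",np.hstack([a,b[:480]]))
```

```text
12.7 [ 0.485835   -0.00225536  0.16493621] 0.08103048096406472
```

View pics/c6.png

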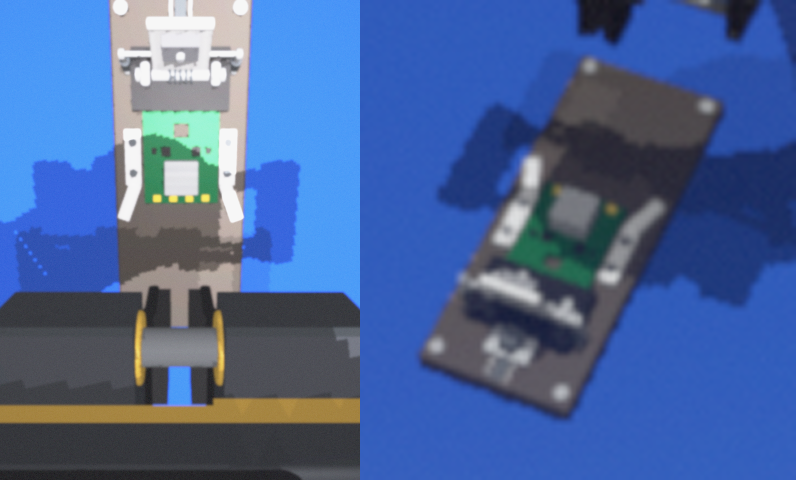

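The board sits in the jig with its nose in the socket. In the left half of the picture the flap stands at (182,22–60), with a lip at its free edge and a wide cross-bar at row 53. I take heights from the depth image before going behind it.

Run:
```python
from h import *
c=dict(np.load("w6.npz"));R,t,K=c["R"],c["t"],c["mtx"];J=np.array([.5273,-.0132]);x=np.array([.9763,-.2164]);n=np.array([.2164,.9763])
def P(u,v):
    d=c["depth"][v,u];p=R.T@(d*np.linalg.inv(K)@[u,v,1]-t);return [round(float(k),1) for k in(x@(p[:2]-J)*1e3,n@(p[:2]-J)*1e3,p[2]*1e3)]
for u in(322,300,340,270):
    print(u,[(v,*P(u,v)) for v in range(0,80,6)])
hsv=cv2.cvtColor(c["img"],cv2.COLOR_BGR2HSV);g=cv2.inRange(hsv,(35,60,40),(90,255,255));g[:, :260]=0;g[:,380:]=0;g[280:]=0
ys,xs=np.nonzero(g[:,300:345]);print("board tail/front rows",ys.min(),ys.max(),"tail jig x",x@(ray(c,[[322,205]],.016)[0,:2]-J)*1e3)
for v in(105,108,111):print(v,x@(ray(c,[[322,v]],.0225)[0,:2]-J)*1e3)
print("board centre lat",n@(ray(c,[[(280+360)/2,160]],.016)[0,:2]-J)*1e3, [np.flatnonzero(g[v])[[0,-1]] for v in(130,160)])
```

```text
322 [(0, 107.5, -0.1, 14.9), (6, 104.5, -0.1, 13.9), (12, 101.2, -0.1, 13.6), (18, 85.0, 0.1, 67.6), (24, 82.1, 0.1, 67.9), (30, 79.9, 0.1, 65.4), (36, 77.9, 0.0, 61.0), (42, 74.7, 0.0, 62.7), (48, 71.6, 0.0, 63.5), (54, 69.4, -0.0, 59.5), (60, 66.6, -0.0, 58.6), (66, 67.3, -0.2, 32.2), (72, 64.5, -0.2, 27.6), (78, 61.1, -0.2, 27.4)]
300 [(0, 107.8, 13.5, 14.0), (6, 104.9, 13.6, 12.3), (12, 101.1, 13.6, 13.8), (18, 84.6, 11.2, 69.0), (24, 82.3, 11.3, 67.0), (30, 79.8, 11.4, 65.6), (36, 78.5, 11.8, 57.9), (42, 76.4, 12.0, 53.8), (48, 74.1, 12.2, 49.4), (54, 72.4, 12.6, 41.5), (60, 69.6, 12.7, 38.5), (66, 67.5, 13.1, 30.6), (72, 64.6, 13.3, 26.6), (78, 61.2, 13.4, 26.4)]
340 [(0, 107.8, -11.2, 13.9), (6, 104.7, -11.3, 12.9), (12, 101.1, -11.3, 14.1), (18, 85.2, -9.1, 66.8), (24, 82.5, -9.2, 66.4), (30, 79.9, -9.3, 65.5), (36, 78.5, -9.6, 58.3), (42, 76.5, -9.9, 53.5), (48, 74.3, -10.1, 48.9), (54, 72.1, -10.4, 43.7), (60, 69.6, -10.6, 38.8), (66, 67.5, -11.0, 31.1), (72, 64.6, -11.3, 26.9), (78, 61.2, -11.3, 26.7)]
270 [(0, 108.0, 32.1, 12.8), (6, 104.5, 32.2, 13.6), (12, 101.1, 32.2, 13.8), (18, 97.8, 32.4, 13.4), (24, 94.6, 32.5, 12.6), (30, 91.0, 32.6, 13.1), (36, 87.0, 32.4, 15.8), (42, 84.1, 32.8, 13.4), (48, 80.6, 32.9, 13.3), (54, 72.7, 30.1, 39.6), (60, 71.2, 31.4, 28.5), (66, 68.5, 32.1, 23.3), (72, 66.4, 33.3, 13.1), (78, 62.8, 33.4, 12.9)]
board tail/front rows 110 202 tail jig x -19.647666399930113
105 45.63341115779637
108 43.816607556325586
111 41.99342086940733
board centre lat 0.8860227603853649 [array([283, 358]), array([284, 357])]
```

apply_moves:
  plan:
    - {"grip":0,"offset":[4,0.1,0],"spin":0}
    - {"grip":0,"offset":[8,0.1,0],"spin":0}
    - {"grip":0,"offset":[12,0.1,0],"spin":0}
    - {"grip":0,"offset":[15.1,0.1,0],"spin":0}
    - {"grip":0,"offset":[15.1,0.1,0],"spin":0}

```text
time_s: 13.3
tcp_pos: [0.6346, -0.0371, 0.16]
ee_rot: [[0.976, -0.217, -0.002], [-0.217, -0.976, -0.001], [-0.002, 0.001, -1.0]]
wrist_force: [-1.8, 0.3, -1.0]
gripper_width: 0.006
gripper_force: 0.0
```

apply_moves:
  plan:
    - {"grip":0,"offset":[0,0,2.5],"spin":0}
    - {"grip":0,"offset":[0,0,5],"spin":0}
    - {"grip":0,"offset":[0,0,7.5],"spin":0}
    - {"grip":0,"offset":[0,0,9],"spin":0}
    - {"grip":0,"offset":[0,0,9],"spin":0}

```text
time_s: 13.8
tcp_pos: [0.6288, -0.0364, 0.069]
ee_rot: [[0.976, -0.216, -0.008], [-0.216, -0.976, -0.001], [-0.008, 0.003, -1.0]]
wrist_force: [-1.1, 0.8, -0.4]
gripper_width: 0.006
gripper_force: 0.0
```

```bash
cat > st.py <<'E'
from h import *
J=np.array([.5273,-.0132]);x=np.array([.9763,-.2164]);n=np.array([.2164,.9763])
s=r.sense();p=s["tcp_pos"];f=s["wrist_force"];print(s["time_s"],"jig x,lat,z",x@(p[:2]-J)*1e3,n@(p[:2]-J)*1e3,p[2]*1e3,"F",x@f[:2],n@f[:2],f[2],s["gripper_width"])
E
python3 st.py
```

```text
13.8 jig x,lat,z 104.07169398861333 -0.6494772102270708 69.02901493362633 F -1.2366797766356192 0.5377617144868272 -0.3670325789638859 0.0056331166658086
```

apply_moves:
  plan:
    - {"grip":0,"offset":[-0.3,0,-0.4],"spin":0}
    - {"grip":0,"offset":[-0.6,0,-0.4],"spin":0}
    - {"grip":0,"offset":[-0.9,0,-0.4],"spin":0}
    - {"grip":0,"offset":[-1.2,0,-0.4],"spin":0}
    - {"grip":0,"offset":[-1.4,0,-0.4],"spin":0}

```text
time_s: 14.3
tcp_pos: [0.6204, -0.0331, 0.0791]
ee_rot: [[0.977, -0.214, 0.007], [-0.214, -0.977, -0.0], [0.007, -0.001, -1.0]]
wrist_force: [4.5, -2.3, 3.3]
gripper_width: 0.006
gripper_force: 2.7
```

```bash
python3 st.py
```

```text
14.3 jig x,lat,z 95.16907272889202 0.7608316283877135 79.06475110006805 F 4.923975289874729 -1.28705024363382 3.3286439488798676 0.005870926680079468
```

apply_moves:
  plan:
    - {"grip":0,"offset":[-0.2,0,0.3],"spin":0}
    - {"grip":0,"offset":[-0.4,0,0.5],"spin":0}
    - {"grip":0,"offset":[-0.6,0,0.5],"spin":0}
    - {"grip":0,"offset":[-0.8,0,0.5],"spin":0}

```text
time_s: 14.7
tcp_pos: [0.613, -0.0309, 0.0742]
ee_rot: [[0.977, -0.214, 0.007], [-0.214, -0.977, 0.0], [0.007, -0.002, -1.0]]
wrist_force: [4.4, -0.7, 3.8]
gripper_width: 0.005
gripper_force: 2.2
```

```bash
python3 st.py
```

```text
14.7 jig x,lat,z 87.45821081674727 1.2218277394533752 74.17753545732921 F 4.429045159290316 0.2885367939217889 3.752639602708083 0.005450762634761979
```

apply_moves:
  plan:
    - {"grip":0,"offset":[-0.25,0,0],"spin":0}
    - {"grip":0,"offset":[-0.5,0,0],"spin":0}
    - {"grip":0,"offset":[-0.75,0,0],"spin":0}
    - {"grip":0,"offset":[-1.0,0,0],"spin":0}
    - {"grip":0,"offset":[-1.25,0,0],"spin":0}

```text
time_s: 15.2
tcp_pos: [0.5978, -0.0285, 0.0721]
ee_rot: [[0.977, -0.215, 0.0], [-0.215, -0.977, 0.0], [-0.0, -0.0, -1.0]]
wrist_force: [3.3, -0.2, 3.4]
gripper_width: 0.006
gripper_force: 1.9
```

apply_moves:
  plan:
    - {"grip":0,"offset":[-0.25,0,0],"spin":0}
    - {"grip":0,"offset":[-0.5,0,0],"spin":0}
    - {"grip":0,"offset":[-0.75,0,0],"spin":0}
    - {"grip":0,"offset":[-1.0,0,0],"spin":0}

```text
time_s: 15.6
tcp_pos: [0.5859, -0.0267, 0.0708]
ee_rot: [[0.976, -0.216, -0.005], [-0.216, -0.976, -0.001], [-0.005, 0.002, -1.0]]
wrist_force: [0.5, -0.2, -0.5]
gripper_width: 0.006
gripper_force: 0.0
```

```bash
python3 st.py
```

```text
15.6 jig x,lat,z 60.11496129530612 -0.4763254321010265 70.84408933743069 F 0.5867189574480299 -0.10607553205275883 -0.5201858605649966 0.0064054489787233986
```

apply_moves:
  plan:
    - {"grip":0,"offset":[-0.2,0,0],"spin":0}
    - {"grip":0,"offset":[-0.4,0,0],"spin":0}
    - {"grip":0,"offset":[-0.6,0,0],"spin":0}

```text
time_s: 15.9
tcp_pos: [0.5818, -0.0252, 0.0718]
ee_rot: [[0.977, -0.215, -0.001], [-0.215, -0.977, -0.0], [-0.001, 0.0, -1.0]]
wrist_force: [0.2, 0.4, 0.2]
gripper_width: 0.008
gripper_force: 0.0
```

apply_moves:
  plan:
    - {"grip":0,"offset":[0.5,0,-1],"spin":0}
    - {"grip":0,"offset":[0.5,0,-4],"spin":0}
    - {"grip":0,"offset":[0,0,-8],"spin":0}
    - {"grip":0,"offset":[-5,0,-11],"spin":0}
    - {"grip":0,"offset":[-9,0,-11],"spin":0}

```text
time_s: 16.4
tcp_pos: [0.497, -0.0052, 0.1861]
ee_rot: [[0.976, -0.216, 0.009], [-0.216, -0.976, 0.001], [0.008, -0.003, -1.0]]
wrist_force: [-0.3, 1.8, -0.5]
gripper_width: 0.008
gripper_force: 0.0
```

apply_moves:
  plan:
    - {"grip":0,"offset":[-1,0,0],"spin":0}
    - {"grip":0,"offset":[-1,0,0],"spin":0}
    - {"grip":0,"offset":[-1,0,0],"spin":0}

```text
time_s: 16.7
tcp_pos: [0.486, -0.0035, 0.1827]
ee_rot: [[0.977, -0.215, 0.002], [-0.215, -0.977, 0.0], [0.002, -0.0, -1.0]]
wrist_force: [1.0, -0.5, 0.3]
gripper_width: 0.004
gripper_force: 0.0
```

```bash
python3 st.py
python3 - <<'E'
from h import *
c=r.capture("wrist");np.savez("w7.npz",**c)
d=r.capture("scene")
b=cv2.resize(d["img"][180:290,270:370],None,fx=4.36,fy=4.36,interpolation=cv2.INTER_CUBIC)
cv2.imwrite("pics/c7.png",np.hstack([c["img"][:,140:500],b[:480]]))
E
```

```text
16.7 jig x,lat,z -42.408296071841306 0.5571381642915495 182.73452228741866 F 1.0508387160008634 -0.22927559374988452 0.2995381857647234 0.003663366403397496
```

View pics/c7.png

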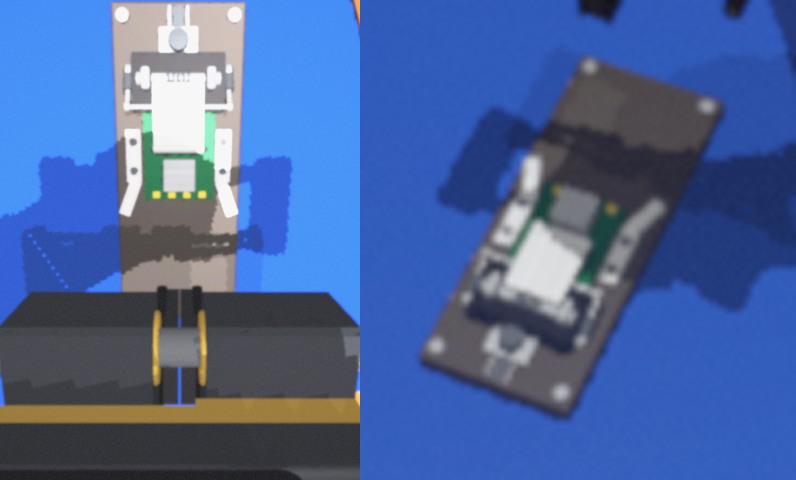

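The flap is down over the board: the plate is at (152–205,72–152), with the can at (180,175) just clear of it. I check the plate's tilt: about 0° means the pin is in the slot, about 6.6° means ajar.

Run:
```python
from h import *
c=dict(np.load("w7.npz"));R,t,K=c["R"],c["t"],c["mtx"];J=np.array([.5273,-.0132]);x=np.array([.9763,-.2164])
v,u=np.mgrid[84:146,296:342];v=v.ravel();u=u.ravel();d=c["depth"][v,u]
p=(np.linalg.inv(K)@np.c_[u,v,np.ones_like(u)].T*d-t[:,None]).T@R
X=(p[:,:2]-J)@x*1e3;k=np.polyfit(X,p[:,2]*1e3,1);print("tilt deg (up to board +)",-np.degrees(np.arctan(k[0])),X.min(),X.max(),np.polyval(k,[25,60]))
for a in(25,35,45,55): m=abs(X-a)<3;print(a,np.median(p[m,2])*1e3)
vv,uu=np.mgrid[195:197,300:340]
for name,(r0,c0) in dict(deck=(240,320),board=(185,290)).items():
    q=R.T@(c["depth"][r0,c0]*np.linalg.inv(K)@[c0,r0,1]-t);print(name,q[2]*1e3)
```

```text
tilt deg (up to board +) 6.957722803806679 20.565970132936894 59.619955023612484 [32.50791431 28.23666732]
25 29.131091851496194
35 29.233840343408446
45 29.224501849929354
55 29.21284497615773
deck 13.153515853769449
board 18.477192556584477
```

The plate's height stays at 29.1–29.2 mm from x = 25 to 55 mm. It is level, so the pin is in the slot; ajar would show a rise of about 3.5 mm, and the first fit was only pulled off by the raised lip. The robot is clear, so I hand the job in.

```bash
python3 -c "
from station import r
print(r.finish_job())"
```

```text
the job is handed in; nothing more can be done
None
```

The sensor board is pushed home in the edge socket until it bottomed at about 10 N, the flap has snapped shut and lies level with its pin in the slot, and the job was handed in at about 17 s.

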